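# Close up two plaster casting moulds ready for pouring

### The job

The two plaster casting moulds have dried in pieces on the ware board; close them up for pouring, every piece fully seated on its keys. On the square base stand the flat back slab at the flat side of the D-shaped boss and the front block with its hollow round the boss's round side, then lay the square collar over both so that its D-shaped hole continues theirs; on the round base set the ring body and, on its lip, the round collar. Plaster chips, so lower each piece gently without dropping or tipping any, and leave the mug, the jar and the wooden rib where they are.

Things in the scene. Friction and masses are not known exactly. Their poses are not given: they have to be found in the camera images.
- square_base: fixed: plaster block 96 (x) x 86 mm on a square plywood bat 116 x 12 mm; origin: centre of the bat's underside, on the bench. Flat top at z = 34 mm carries a D-shaped boss 10 mm high (flat side at x = +6.5 facing +x, round side to -x, radius 15.5 about x = 7) and four tapered keys 8 mm high, foot 12 wide: x = 21, y = +-16 for the slab, x = -22, y = +-18 for the block. Yaw within 0.35 rad
- round_base: fixed: plaster disc 92 mm across on a round plywood bat 116 mm across, 12 mm thick; origin: centre of the bat's underside, on the bench. Flat top at z = 34 mm carries a central tapered round boss 12 mm high, 37 mm across at the foot, 26 at its top
- back_slab: loose plain slab standing upright, 24 (x) x 58 (y) x 70 mm tall plus one 7 mm key mid-top; origin: centre of underside; two 14 mm square sockets below, 9.5 deep, at y = +-16; either way round is right. Grip across the 58. Goes to square_base x = 21, y = 0, z = 34 mm. All loose pieces weigh 0.1 to 0.4 kg, start upright on a fixed ware board 18 mm thick, yaw within 0.6 rad
- front_block: loose upright block 40 (x) x 58 (y) x 70 mm tall, U-shaped from above: half-round hollow, radius 18, down its whole +x face; two 7 mm keys on top at x = -9, y = +-18, 14 mm square sockets 9.5 deep below them; origin: centre of underside's outline. Grip across the 58. Goes to square_base x = -13, y = 0, z = 34 mm at the base's yaw, 2 mm from the slab, tops level
- square_collar: loose low pouring collar 68 (x) x 62 (y) x 32 mm tall with a D-shaped funnel (flat to +x; 34 mm wide below, 47 on top); origin: centre of underside; 15 mm square sockets 9 deep below at x = -22, y = +-18 and x = 21, y = 0 take the keys of block and slab, one way round only. Grip across the 62. Goes to square_base x = 0, y = 0, z = 104 mm at the base's yaw
- ring_body: loose upright round tube, 60 mm outside, bore 42 mm right through, 56 mm tall plus a lip 6 mm high, 52 to 49 mm across, on top; origin: centre of underside. The bore goes over the boss of round_base: place on its axis at z = 34 mm; any yaw
- round_collar: loose low round pouring collar, 66 mm outside, 32 mm tall, round funnel (42 mm below, 53 on top); recess 57 mm across, 8 deep in its underside fits over the ring body's lip; origin: centre of underside. Place on round_base's axis at z = 90 mm; any yaw
- rib_wood: bystander: curved flat wooden potter's rib 96 x 44 x 8 mm lying on the ware board; origin: centre of its underside
- mug_white: bystander: white mug 107 mm tall behind the bases; origin: at its underside
- jar_2: bystander: glass jar with a yellow lid, 69 mm across, 110 mm tall, behind the ware board; origin: centre of its underside

How it is judged (in metres and radians):
At the end, for the whole second after the job is handed in: Back slab, front block and square collar are seated on the square base in their assembled places (5 mm sideways, 3 mm in height, 0.12 rad in yaw), ring body and round collar on the round base (5 mm off its axis, 3 mm in height), all upright within 0.06 rad, released and at rest (x of back_slab in the frame of square_base between 0.016 and 0.026 m and y of back_slab in the frame of square_base between -0.005 and 0.005 m and z of back_slab in the frame of square_base between 0.031 and 0.037 m and angle between the x axis of each of back_slab, front_block, square_collar and the x axis of square_base, either way round below 0.12 rad and angle between each of back_slab, front_block, square_collar, ring_body, round_collar's own z axis and vertical below 0.06 rad and linear speed of each of back_slab, front_block, square_collar, ring_body, round_collar below 0.02 m/s and x of front_block in the frame of square_base between -0.018 and -0.008 m and y of front_block in the frame of square_base between -0.005 and 0.005 m and z of front_block in the frame of square_base between 0.031 and 0.037 m and x of square_collar in the frame of square_base between -0.005 and 0.005 m and y of square_collar in the frame of square_base between -0.005 and 0.005 m and z of square_collar in the frame of square_base between 0.101 and 0.107 m and horizontal distance between each of ring_body, round_collar and round_base below 0.005 m and z of ring_body in the frame of round_base between 0.031 and 0.037 m and z of round_collar in the frame of round_base between 0.087 and 0.093 m); the robot touches nothing.
It fails at once if a mould piece is let fall (more than about 13 mm) or flung ((linear speed of back_slab above 0.5 m/s and contact force between the fingers and back_slab below 0.05 N) or (linear speed of front_block above 0.5 m/s and contact force between the fingers and front_block below 0.05 N) or (linear speed of square_collar above 0.5 m/s and contact force between the fingers and square_collar below 0.05 N) or (linear speed of ring_body above 0.5 m/s and contact force between the fingers and ring_body below 0.05 N) or (linear speed of round_collar above 0.5 m/s and contact force between the fingers and round_collar below 0.05 N)).
It fails at once if a mould piece is tipped over (angle between any of back_slab, front_block, square_collar, ring_body, round_collar's own z axis and vertical above 0.6 rad).
It fails at once if the mug, the jar or the wooden rib is moved more than 30 mm (distance of any of mug_white, jar_2, rib_wood from where it was at the start of the episode above 0.03 m).
It also fails if it takes over 128 s, if anything falls off the work surface, if the arm or the gripper's body presses on something with over 40 N, if the wrist force passes 120 N, or if a joint passes its speed limit or range.

### The arm

A 7-joint arm with a two-finger parallel gripper is mounted at the origin on a cart in front of the work surface, level with it; the furniture and walls round the work are solid. World frame = base frame: x ahead of the robot, y to its left, z up, the work surface at z = 0. Lengths are in mm, angles in rad, forces in N, time in s.
With the tool pointing down it reaches from about 425 to 925 mm from the base axis. Payload 6.8 kg.
Tool frame: the origin (TCP) lies on the centre line of the jaws, within the pads' length; the fingertips stand 25 mm ahead of it and the grasp point (between the pads) lies 6 mm ahead of it; z points along the fingers, y is the line along which they close (so a half turn about z gives the same grasp; the last joint's range is limited). The gripper opens to 85 mm and grips with 20 to 120 N. Pads are 22 mm wide; open, the fingers measure 114 mm over their backs; the gripper's body (76 mm by 85 mm) begins 54 mm behind the grasp point. The pads swing forward as they close: fully open they stand 13 mm farther back than shut.
Start: joints at [1.163, 0.477, 0.022, 1.555, -0.011, 1.109, -0.083], TCP at [199.356, -644.906, 256.308] pointing down, gripper open.
Joint ranges: [-2.96, 2.96], [-0.34, 2.1], [-1.41, 1.46], [0.24, 2.44], [-1.37, 4.51], [0.17, 1.92], [-2.96, 2.96]. Speed limits (rad/s): [2.39, 2.39, 3.14, 3.14, 3.14, 3.14, 3.14].

### API

Orientations are given as a unit quaternion [w, x, y, z].
In Python, from plant import env gives the robot as it stands. The module is installed in compiled form; this text tells all that it offers.
- The arm moves only by the tool drive_tool, never from a script. Its argument "series" is a list of rows, each a list of 4 numbers: the shift along the tool's x, y, z in mm, then the turn about the tool's z in degrees. A call has 1 to 12 rows; each row shifts and turns the commanded pose from where the row before left it, along the tool's axes as they then stand; what a row does not reach is not made up. A row lasts 1/12 s, in which the tool goes at most 41.7 mm and 7.16 degrees, less where a joint would pass 70% of its speed; a pose out of reach is approached as far as the arm can. A call with a gripper value outside its range is refused whole. "gripper" is the opening, from 0 (shut) to 1 (fully open), set as the call begins (left out, the last holds). The fingers move at their own pace and stop on an object; "squeeze" is the grip in N (left out, the last holds). Time passes only in rows, so rows that do not move let the fingers close. It gives the time, the measured TCP pose, the force, the opening and the grip force at its end, in the units of the state.
- env.get_state(): the state, without advancing time (a new reading comes with each control period).
- env.read_camera(name): name is "side" or "top" or "wrist"; returns a dict with "color" (420x560x3 uint8, red, green, blue), "intrinsics" (3x3 intrinsics, pixels), "k1" (the pictures are not rectified: a ray, as slopes to the right and down, at radius r is drawn at 1 + k1 r^2 times it, then the intrinsics apply), "rvec" (rotation vector, rad) and "tvec" (3), from world to camera coordinates, as OpenCV has them. Camera axes: x right, y down, z forward; pixel columns grow to the right and rows downward; lengths in mm; the calibration is good to about 2 mm. A picture is of the moment at which its call begins. There is no depth.
- env.job_done(): hands the job in; it is judged then, once.
Trained networks look in the newest picture that a camera, given by its name, has taken for a name from the list of things; names that differ only in an ending like _2 or _b are one class to them, and where a whole thing is asked for, a point or a joint stands for the part that bears it (a point fixed in the world has none). Each returns a list of dicts, best first, with "score" (0 to 1); they miss things now and then, are a little off and sometimes report something else, mostly with a low value. They report only what shows in the picture. A call takes as long as a camera call.
- env.search_frame(camera, label): "location" ([x, y, z] in mm, in the coordinates of the camera as it stood for that picture, good to about 4 mm: the middle of the surface that is visible of it).
- env.trace(camera, label): "pixels" (420x560 bool, what is visible of it).
The state is a dict: "clock": time; "joints": joint angles; "qd": joint speeds; "tau": joint torques, N m; "tcp_pos": TCP position; "tool_rot": TCP orientation; "force": force on the tool from outside, world axes, zero at the start; "wrist_torque": the same for the moment, N m; "gripper_width": opening from 0.0 (shut) to 1.0 (fully open); "grip_force": force on a finger pad.
Only numpy, scipy, OpenCV 4.12 (cv2) and the standard library are available. Lean on these libraries where they do the work, as an engineer would, in place of code of your own. Each camera call takes 0.05 s, during which the arm holds its last target. There are 200 camera calls.

## Working session

There is one attempt and no reset: what is moved stays moved. The work goes in short steps, Python scripts to look and compute and a tool call to move; the robot and the scene stay as the last step left them, time stands still between calls to the robot, and variables do not carry over. Pictures are saved under pics/ and viewed, at most 14 in all, crops included, and the job is handed in when it is done.

Besides the shell and the picture viewer there is one more tool, called after "Request:" as name(argument=value, ...), one argument or row to a line, values as JSON. drive_tool: Moves the arm, as the interface text tells. Its arguments: {"type":"object","properties":{"series":{"type":"array","items":{"type":"array","items":{"type":"number"}}},"gripper":{"type":"number"},"squeeze":{"type":"number"}},"required":["series"]}

```bash
mkdir -p pics
cat > h.py <<'E'
import numpy as np, cv2
from scipy.spatial.transform import Rotation as R
from plant import env
def cam(n):
    c=env.read_camera(n); c['R']=cv2.Rodrigues(np.array(c['rvec'],float))[0]; c['t']=np.array(c['tvec'],float).ravel(); c['K']=np.array(c['intrinsics'],float); return c
def save(c,f): cv2.imwrite('pics/'+f,c['color'][:,:,::-1])
def toworld(c,p): return c['R'].T@(np.array(p)-c['t'])
def pix(c,uv,z):
    "pixels -> world points on plane z"
    uv=np.atleast_2d(np.array(uv,float)); K=c['K']
    d=np.stack([(uv[:,0]-K[0,2])/K[0,0],(uv[:,1]-K[1,2])/K[1,1]],1)
    r0=np.linalg.norm(d,axis=1); r=r0.copy()
    for _ in range(15): r=r0/(1+c['k1']*r*r)
    s=d*(r/np.maximum(r0,1e-9))[:,None]
    ray=np.c_[s,np.ones(len(s))]@c['R']; o=-c['R'].T@c['t']
    return o+ray*((z-o[2])/ray[:,2])[:,None]
def proj(c,P):
    q=np.atleast_2d(P)@c['R'].T+c['t']; s=q[:,:2]/q[:,2:]; s=s*(1+c['k1']*(s**2).sum(1))[:,None]
    return s*[c['K'][0,0],c['K'][1,1]]+c['K'][:2,2]
def yaw(): 
    M=R.from_quat(np.roll(env.get_state()['tool_rot'],-1)).as_matrix(); return M
E
python3 - <<'E'
from h import *
np.set_printoptions(precision=1,suppress=True)
s=env.get_state(); print(s['clock'],s['tcp_pos'],s['tool_rot']); print(yaw())
N=['square_base','round_base','back_slab','front_block','square_collar','ring_body','round_collar','rib_wood','mug_white','jar_2']
for n in ['top','side']:
    c=cam(n); save(c,n+'0.png'); print(n,-c['R'].T@c['t'],c['k1'],c['K'][0,0])
    for l in N:
        print(l,[(round(d['score'],2),toworld(c,d['location'])) for d in env.search_frame(n,l)[:2]])
E
```

```text
0.0 [ 199.2 -644.4  255.3] [-0.   1.   0.1 -0. ]
[[ 1.   0.3 -0. ]
 [ 0.3 -1.   0. ]
 [-0.  -0.  -1. ]]
top [ 362.2   12.  1325.9] 0.028984880179133928 531.4251576863277
square_base [(0.65, array([513.9, 339.7,  34.3]))]
round_base [(0.6, array([476.4, 183.4,  34.4]))]
back_slab [(0.66, array([ 454.8, -181.8,   87.7])), (0.52, array([748.3, 202.9,  67.7]))]
front_block [(0.57, array([ 429.6, -334.1,   85.1]))]
square_collar [(0.73, array([ 568.5, -179.5,   49.9]))]
ring_body [(0.63, array([573.4,   1.6,  75.4]))]
round_collar [(0.57, array([463.4,  14.2,  50.1])), (0.2, array([ 566. , -322.8,   24.9]))]
rib_wood [(0.64, array([ 567.5, -324. ,   25.1]))]
mug_white [(0.84, array([747.9, 200.6,  67.2]))]
jar_2 [(0.82, array([ 700.6, -145.5,  110.6]))]
side [ 40.6 993.1 659.8] -0.17598029062406711 486.42466897844747
square_base [(0.81, array([499.1, 369. ,  28. ]))]
round_base [(0.89, array([468.2, 210.6,  33. ]))]
back_slab [(0.86, array([ 453.4, -168.1,   65.3]))]
front_block [(0.81, array([ 424.4, -318.4,   56.4])), (0.73, array([ 571. , -156.4,   43.8]))]
square_collar []
ring_body [(0.71, array([570.4,  17.1,  60.1]))]
round_collar [(0.8, array([457.7,  28.8,  40.9]))]
rib_wood [(0.42, array([ 558.2, -317.4,   25.6]))]
mug_white [(0.75, array([716.2, 210.2,  75.1]))]
jar_2 [(0.96, array([ 698.3, -126.7,   69.5]))]
```

```bash
python3 - <<'E'
from h import *
np.set_printoptions(precision=1,suppress=True)
c=cam('top'); save(c,'t.png')
im=c['color'][:,:,::-1]
# crops scaled
p=proj(c,[[400,-420,50],[400,420,50],[800,0,50]]); print(p)
T={'back_slab':88,'front_block':88,'square_collar':50,'ring_body':74,'round_collar':50,'square_base':34,'round_base':34}
for l,z in T.items():
    r=env.trace('top',l)[0]; m=r['pixels'].astype(np.uint8)
    cs,_=cv2.findContours(m,0,1); k=max(cs,key=cv2.contourArea)[:,0]
    w=pix(c,k,z)[:,:2].astype(np.float32); b=cv2.minAreaRect(w); print(l,round(r['score'],2),b,'circ',cv2.minEnclosingCircle(w))
E
python3 -c "
import cv2;a=cv2.imread('pics/top0.png');cv2.imwrite('pics/a.png',cv2.resize(a,(800,600),interpolation=cv2.INTER_CUBIC))"
```

```text
[[456.6 290.4]
 [101.7 289.8]
 [280.7 128.6]]
back_slab 0.73 ((455.1746520996094, -178.05934143066406), (62.0257568359375, 28.73678207397461), 80.75050354003906) circ ((455.34014892578125, -178.08628845214844), 31.16501235961914)Traceback (most recent call last):
  File "<stdin>", line 9, in <module>
IndexError: list index out of range
```

View pics/a.png

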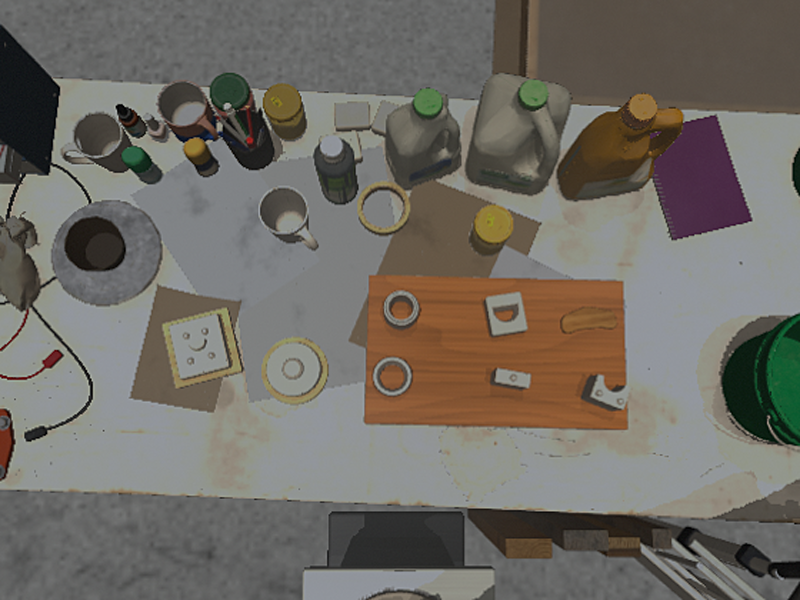

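The top view shows the board with ring body (400,308), round collar (392,376), square collar (505,314), slab (512,378), block (607,392) and rib (588,320). The bases are at (202,347) and (294,369), D flats facing up (+x). I'll look closer with the wrist camera.

```bash
cat >> h.py <<'E'
def go(x,y,z,phi=None):
    s=env.get_state(); M=yaw(); p=np.array(s['tcp_pos']); d=M.T@(np.array([x,y,z])-p)
    f=np.arctan2(M[1,0],M[0,0]); t=0 if phi is None else -np.degrees((phi-f+np.pi)%(2*np.pi)-np.pi)
    # d assumes shift before turn; d2: shift after turn
    Mt=M@R.from_euler('z',t,degrees=True).as_matrix(); d2=Mt.T@(np.array([x,y,z])-p)
    print('t%.1f'%s['clock'],'at',np.round(p,1),'phi %.4f'%f,'tilt %.4f'%np.arccos(-M[2,2]),'| shift-first',np.round(d,1),'turn %.2f'%t,'| turn-first shift',np.round(d2,1))
E
python3 - <<'E'
from h import *
go(480,-240,330,0)
E
```

```text
t1.2 at [ 199.4 -644.9  256.3] phi 0.2998 tilt 0.0001 | shift-first [ 387.7 -304.   -73.7] turn 17.18 | turn-first shift [ 280.6 -404.9  -73.7]
```

Request:
drive_tool(
  series=[
    [0,0,0,5.73],
    [0,0,0,5.73],
    [0,0,0,5.72],
    [23.4,-33.7,-6.1,0],
    [23.4,-33.7,-6.1,0],
    [23.4,-33.7,-6.1,0],
    [23.4,-33.7,-6.1,0],
    [23.4,-33.7,-6.1,0],
    [23.4,-33.7,-6.1,0],
    [23.4,-33.7,-6.1,0],
    [23.4,-33.7,-6.1,0],
    [23.4,-33.7,-6.1,0],
  ],
  gripper=1,
)

```text
clock: 2.25
tcp_pos: [410.7, -339.8, 311.9]
tool_rot: [0.0, 1.0, -0.0, 0.0]
force: [1.1, -0.8, 0.1]
gripper_width: 0.999
grip_force: 0.0
```

Request:
drive_tool(
  series=[
    [23.4,-33.7,-6.1,0],
    [23.4,-33.7,-6.1,0],
    [23.4,-33.7,-6.1,0],
    [0,0,0,0],
  ],
)

```text
clock: 2.58
tcp_pos: [485.8, -231.7, 331.2]
tool_rot: [-0.001, 1.0, 0.006, 0.003]
force: [0.3, 1.2, 0.4]
gripper_width: 1.002
grip_force: 0.0
```

Run:
```python
from h import *
np.set_printoptions(precision=1,suppress=True)
c=cam('wrist'); save(c,'w1.png'); print(-c['R'].T@c['t'],c['R'][2],c['K'][0,0])
go(480,-240,330,0)
```

```text
[ 560.3 -231.1  450. ] [-0.3  0.  -1. ] 307.5343890895153
t2.6 at [ 483.3 -235.7  330.5] phi 0.0090 tilt 0.0030 | shift-first [-3.3  4.3  0.5] turn 0.52 | turn-first shift [-3.3  4.3  0.5]
```

View pics/w1.png

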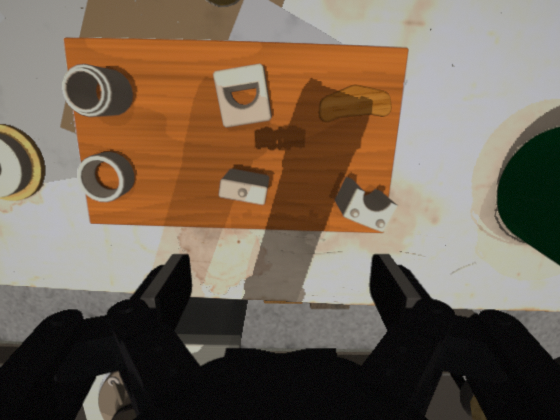

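The wrist view shows all five pieces clearly: slab (243,188), block (368,203), square collar (242,97), ring (95,90), round collar (105,177). I'll fit known-shape silhouettes to the network masks.

```bash
cat > fit.py <<'E'
from h import *
from scipy.optimize import minimize
def box(x,y,z0,z1,cx=0,cy=0): 
    q=np.array([[x,y],[-x,y],[-x,-y],[x,-y]])/2+[cx,cy]; return prism(q,z0,z1)
def prism(q,z0,z1): return [np.c_[q,np.full(len(q),z0)],np.c_[q,np.full(len(q),z1)]]
def circ(d,n=48): a=np.linspace(0,2*np.pi,n,endpoint=False); return np.c_[np.cos(a),np.sin(a)]*d/2
def cyl(d,z0,z1,d1=None): return [np.c_[circ(d),np.full(48,z0)],np.c_[circ(d1 or d),np.full(48,z1)]]
a=np.linspace(-np.pi/2,-3*np.pi/2,25)
# front block: hollow half-round opening at +x face (x=20)
U=np.r_[[[20,-29],[20,-18]],np.c_[20+18*np.cos(a),18*np.sin(a)],[[20,18],[20,29],[-20,29],[-20,-29]]]
# solids: list of (prism); outer; z relative to origin
MOD={'back_slab':([box(24,58,0,70)],18),'front_block':([prism(U,0,70)],18),'square_collar':([box(68,62,0,32)],18),
'ring_body':([cyl(60,0,56),cyl(52,56,62,49)],18),'round_collar':([cyl(66,0,32)],18),
'square_base':([box(116,116,0,12),box(96,86,12,34)],0),'round_base':([cyl(116,0,12),cyl(92,12,34)],0)}
def render(c,name,p,z0,off,shape,S):
    im=np.zeros(shape,np.uint8); cs,sn=np.cos(p[2]),np.sin(p[2]); Rz=np.array([[cs,-sn,0],[sn,cs,0],[0,0,1]])
    for bot,top in MOD[name][0]:
        P=[np.round(((proj(c,q@Rz.T+[p[0],p[1],z0])+.5-off)*S-.5)*16).astype(np.int32) for q in (bot,top)]
        n=len(bot)
        cv2.fillPoly(im,[P[1]],255,shift=4); cv2.fillPoly(im,[P[0]],255,shift=4)
        for i in range(n):
            j=(i+1)%n; cv2.fillConvexPoly(im,cv2.convexHull(np.array([P[0][i],P[0][j],P[1][j],P[1][i]])),255,shift=4)
    return im
def fillholes(m):
    cs,_=cv2.findContours(m,cv2.RETR_EXTERNAL,cv2.CHAIN_APPROX_NONE); o=np.zeros_like(m); cv2.drawContours(o,[max(cs,key=cv2.contourArea)],-1,1,-1); return o
def fit(c,camn,name,guess,z0=None,S=4):
    z0=MOD[name][1] if z0 is None else z0
    rs=env.trace(camn,name); best=None
    g=proj(c,[guess[0],guess[1],z0+20])[0]
    for r in rs:
        m=r['pixels'].astype(np.uint8)
        if m.sum()<100: continue
        m=fillholes(m); ys,xs=np.nonzero(m); d=np.hypot(xs.mean()-g[0],ys.mean()-g[1])
        if best is None or d<best[0]: best=(d,m,r['score'],xs,ys)
    if best is None: return None
    d,m,sc,xs,ys=best; off=np.array([xs.min()-12,ys.min()-12]).clip(0); e=np.array([xs.max()+13,ys.max()+13])
    k=m[off[1]:e[1],off[0]:e[0]]*255; k=cv2.resize(k,None,fx=S,fy=S,interpolation=cv2.INTER_LINEAR)
    k=(k>127).astype(np.float32)
    def cost(p):
        f=render(c,name,p,z0,off,k.shape,S)/255.; f=cv2.GaussianBlur(f.astype(np.float32),(0,0),2); return float(np.abs(f-cv2.GaussianBlur(k,(0,0),2)).sum()/k.sum())
    rot=name in('ring_body','round_collar','round_base'); b=None
    for y0 in ([0] if rot else np.array([-.5,-.25,0,.25,.5])+(guess[2] if len(guess)>2 else 0)):
        if rot: r=minimize(lambda q:cost([q[0],q[1],0]),guess[:2],method='Nelder-Mead',options=dict(initial_simplex=np.array(guess[:2])+[[0,0],[8,0],[0,8]],maxiter=80,xatol=.05))
        else: r=minimize(cost,[guess[0],guess[1],y0],method='Nelder-Mead',options=dict(initial_simplex=np.array([guess[0],guess[1],y0])+[[0,0,0],[8,0,0],[0,8,0],[0,0,.2]],maxiter=120,xatol=.05))
        if b is None or r.fun<b.fun: b=r
    print(name,'score %.2f'%sc,'cost %.3f'%b.fun,np.round(b.x,3),'px',np.round([xs.mean(),ys.mean()])); return b.x
E
python3 - <<'E'
from fit import *
c=cam('wrist')
G={'back_slab':(454,-178),'front_block':(429,-330),'square_collar':(568,-178),'ring_body':(573,5),'round_collar':(463,18)}
for n,g in G.items(): fit(c,'wrist',n,g)
c=cam('top')
G.update({'square_base':(510,345),'round_base':(475,192)})
for n,g in G.items(): fit(c,'top',n,g)
E
```

```text
back_slab score 0.93 cost 0.061 [ 4.61240e+02 -1.84345e+02 -1.74000e-01] px [240. 183.]
front_block score 0.66 cost 0.068 [ 4.38497e+02 -3.42639e+02 -3.88000e-01] px [361. 202.]
square_collar score 0.74 cost 0.031 [ 5.73525e+02 -1.81421e+02  1.66000e-01] px [238.  92.]
ring_body score 0.64 cost 0.065 [577.533  -1.668] px [91. 89.]
round_collar score 0.98 cost 0.054 [466.405  13.583] px [101. 174.]
back_slab score 0.68 cost 0.106 [ 4.57592e+02 -1.81611e+02 -1.53000e-01] px [357. 266.]
front_block score 0.50 cost 0.810 [ 4.36225e+02 -3.41787e+02 -2.04000e-01] px [415. 274.]
square_collar score 0.61 cost 0.060 [ 5.70833e+02 -1.78768e+02  1.45000e-01] px [353. 220.]
ring_body score 0.83 cost 0.068 [575.526   1.068] px [280. 217.]
round_collar score 0.77 cost 0.046 [463.285  15.068] px [274. 263.]
square_base score 0.91 cost 0.065 [5.15743e+02 3.43922e+02 2.90000e-01] px [141. 244.]
round_base score 0.64 cost 0.047 [475.64  183.563] px [206. 259.]
```

Run:
```python
from h import *
go(460,-183,190,-.17)
```

```text
t3.3 at [ 480.1 -240.6  329.5] phi -0.0003 tilt 0.0001 | shift-first [-20.2 -57.6 139.5] turn 9.72 | turn-first shift [-29.6 -53.4 139.5]
```

Request:
drive_tool(
  series=[
    [0,0,0,4.86],
    [0,0,0,4.86],
    [-7.4,-13.4,35,0],
    [-7.4,-13.4,35,0],
    [-7.4,-13.4,35,0],
    [-7.4,-13.2,34.5,0],
    [0,0,0,0],
    [0,0,0,0],
    [0,0,0,0],
  ],
)

```text
clock: 4.08
tcp_pos: [461.4, -183.9, 191.5]
tool_rot: [0.0, 0.996, -0.085, 0.001]
force: [0.8, 0.2, 1.5]
gripper_width: 0.999
grip_force: 0.0
```

Run:
```python
from fit import *
c=cam('wrist'); save(c,'w2.png')
p=fit(c,'wrist','back_slab',(460,-183))
go(p[0],p[1],18+45+6,p[2])
```

```text
back_slab score 0.87 cost 0.058 [ 4.61235e+02 -1.84626e+02 -1.77000e-01] px [281. 200.]
t4.2 at [ 461.9 -184.3  192.2] phi -0.1710 tilt 0.0044 | shift-first [ -1.1   0.3 123.2] turn 0.32 | turn-first shift [ -1.1   0.3 123.2]
```

View pics/w2.png

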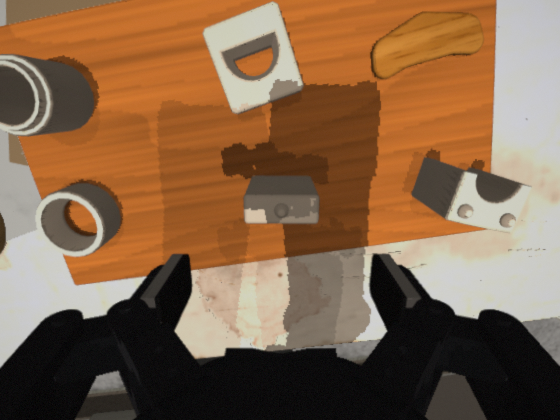

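The slab sits at (281,200) between the jaws, aligned. Descending.

Request:
drive_tool(
  series=[
    [0.7,0.7,25,0.4],
    [0.7,0.7,25,0],
    [0,0,25,0],
    [0,0,20,0],
    [0,0,15,0],
    [0,0,8,0],
    [0,0,3,0],
    [0,0,0,0],
    [0,0,0,0],
    [0,0,0,0],
  ],
)

```text
clock: 5.02
tcp_pos: [462.1, -184.9, 70.2]
tool_rot: [0.0, 0.996, -0.088, 0.001]
force: [0.1, 1.1, 0.9]
gripper_width: 1.001
grip_force: 0.0
```

Request:
drive_tool(
  series=[
    [0,0,0,0],
    [0,0,0,0],
    [0,0,0,0],
    [0,0,0,0],
    [0,0,0,0],
    [0,0,0,0],
  ],
  gripper=0,
  squeeze=40,
)

```text
clock: 5.52
tcp_pos: [461.7, -184.7, 69.7]
tool_rot: [0.0, 0.996, -0.088, 0.001]
force: [-0.8, 0.3, 6.4]
gripper_width: 0.675
grip_force: 43.4
```

Run:
```python
from h import *
go(461.2,-184.6,69,-.177); s=env.get_state(); print(s['gripper_width'],s['grip_force'],s['force'])
```

```text
t5.5 at [ 461.7 -184.7   69.7] phi -0.1768 tilt 0.0012 | shift-first [-0.5 -0.   0.7] turn 0.01 | turn-first shift [-0.5 -0.   0.7]
0.6746545323318773 43.36942970752716 [-0.78439469  0.31947762  6.44179427]
```

Request:
drive_tool(
  series=[
    [0,0,-5,0],
    [0,0,-10,0],
    [0,0,-20,0],
    [0,0,-25,0],
    [0,0,-25,-5.4],
    [0,0,-25,-5.4],
    [0,0,-21,-5.4],
    [0,0,0,-5.4],
    [1.6,-10,0,0],
    [3.2,-20,0,0],
    [4.8,-30,0,0],
    [5.6,-35,0,0],
  ],
)

```text
clock: 6.52
tcp_pos: [455.9, -88.0, 199.4]
tool_rot: [-0.0, 0.995, 0.097, -0.001]
force: [0.3, -0.9, -2.0]
gripper_width: 0.676
grip_force: 43.6
```

Request:
drive_tool(
  series=[
    [5.6,-35,0,0],
    [5.6,-35,0,0],
    [5.6,-35,0,0],
    [5.6,-35,0,0],
    [5.6,-35,0,0],
    [5.6,-35,0,0],
    [5.6,-35,0,0],
    [5.6,-35,0,0],
    [5.6,-35,0,0],
    [5.6,-35,0,0],
    [4.8,-30,0,0],
    [3.2,-20,0,0],
  ],
)

```text
clock: 7.52
tcp_pos: [437.9, 320.1, 199.5]
tool_rot: [-0.0, 0.995, 0.1, -0.001]
force: [0.4, 0.6, -2.8]
gripper_width: 0.674
grip_force: 43.6
```

Request:
drive_tool(
  series=[
    [2.2,-14,0,0],
    [0,0,0,0],
    [0,0,0,0],
    [0,0,0,0],
    [0,0,0,0],
    [0,0,0,0],
  ],
)

```text
clock: 8.02
tcp_pos: [440.0, 328.9, 199.9]
tool_rot: [0.001, 0.995, 0.099, -0.0]
force: [-0.1, -0.6, -1.9]
gripper_width: 0.673
grip_force: 43.6
```

Run:
```python
from fit import *
c=cam('wrist'); save(c,'w3.png')
p=fit(c,'wrist','square_base',(515,344,.2))
q=fit(c,'wrist','round_base',(475,184))
go(440,330,200,.2)
print(env.get_state()['gripper_width'])
```

```text
square_base score 0.60 cost 0.014 [5.18192e+02 3.42564e+02 2.67000e-01] px [282.  97.]
round_base score 0.60 cost 0.027 [478.986 181.297] px [429. 170.]
t8.2 at [439.9 329.8 200.1] phi 0.1990 tilt 0.0003 | shift-first [ 0.1 -0.2  0.1] turn -0.06 | turn-first shift [ 0.1 -0.2  0.1]
0.6750135863764211
```

View pics/w3.png

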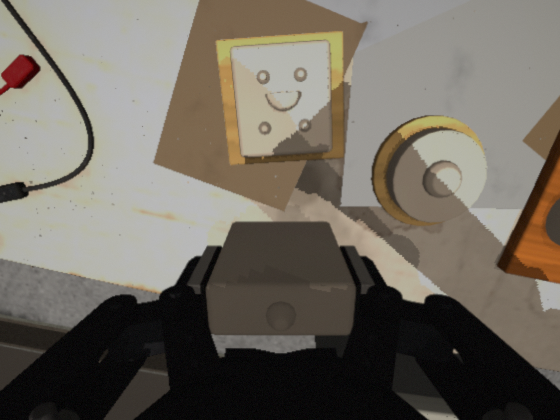

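The view shows the base at (282,97), with keys at about (263,76), (300,73), (264,128) and (305,125). The slab is in the jaws with its top key at (281,316). I'll check these against the predicted projections.

Run:
```python
from fit import *
np.set_printoptions(precision=1,suppress=True)
c=cam('wrist'); g=c['color']
B=np.array([518.2,342.6,0]); a=.267; Rz=R.from_euler('z',a).as_matrix()
K=np.array([[21,16,42],[21,-16,42],[-22,18,42],[-22,-18,42]])
print('keys pred',proj(c,K@Rz.T+B))
s=env.get_state(); M=yaw(); T=np.array(s['tcp_pos'])
# slab in tool frame: underside 51 ahead of TCP ; tops at 51-70, key top 51-77
P=np.array([[0,0,-26],[12,29,-19],[12,-29,-19],[-12,29,-19],[-12,-29,-19],[12,29,51],[12,-29,51]])
print('slab pred',proj(c,P@M.T+T))
for n,(z) in {'slab':0}.items():
    t=Rz@[21,0,0]+B; print('slab target',t)
    go(t[0],t[1],34+51+40,a)
x=g[50:150,220:345]; cv2.imwrite('pics/k.png',cv2.resize(x[:,:,::-1],None,fx=6,fy=6,interpolation=cv2.INTER_CUBIC))
```

```text
keys pred [[263.3  75.8]
 [301.3  73.1]
 [265.1 128. ]
 [306.  125.1]]
slab pred [[280.2 323.5]
 [358.3 283.6]
 [202.  283.7]
 [353.5 336.4]
 [207.  336.5]
 [329.7 217.7]
 [230.9 217.8]]
slab target [538.5 348.1   0. ]
t8.2 at [439.9 330.  200.1] phi 0.1993 tilt 0.0003 | shift-first [100.2   1.7  75.1] turn -3.88 | turn-first shift [99.9  8.5 75.1]
```

View pics/k.png

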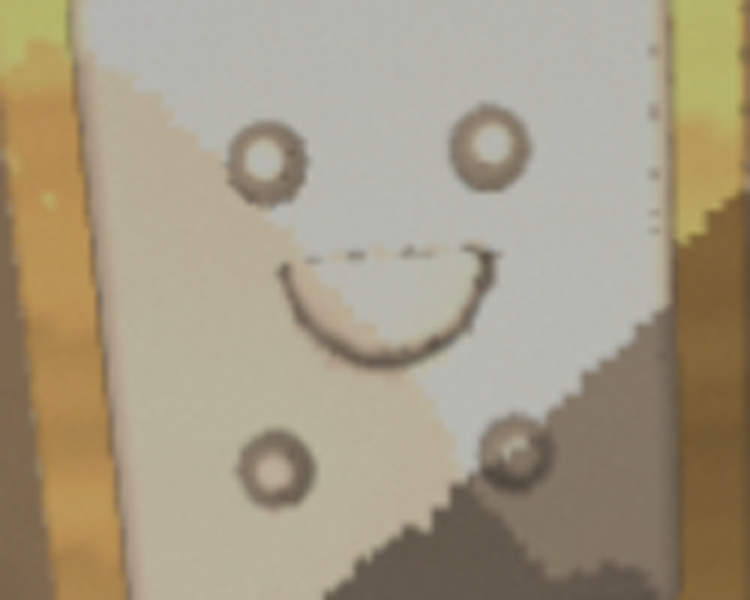

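Run:
```python
from fit import *
np.set_printoptions(precision=1,suppress=True)
g=cv2.cvtColor(cv2.imread('pics/w3.png'),6).astype(float)
d=np.diff(g[200:345,235:262].mean(1)); print([(200.5+i,round(d[i],1)) for i in np.argsort(-abs(d))[:9]])
d=np.diff(g[225:280,180:380].mean(0)); 
for r0,r1 in((295,330),(226,232)):
  d=np.diff(g[r0:r1,190:375].mean(0)); print([(190.5+i,round(d[i],1)) for i in np.argsort(-abs(d))[:8]])
x=g[205:345,190:370]; cv2.imwrite('pics/s.png',cv2.resize(np.clip(x*1.8,0,255),None,fx=4,fy=4,interpolation=cv2.INTER_CUBIC))
```

```text
[(np.float64(221.5), np.float64(-52.5)), (np.float64(220.5), np.float64(-43.1)), (np.float64(334.5), np.float64(28.2)), (np.float64(222.5), np.float64(-18.8)), (np.float64(335.5), np.float64(16.0)), (np.float64(201.5), np.float64(7.6)), (np.float64(200.5), np.float64(6.8)), (np.float64(202.5), np.float64(5.4)), (np.float64(219.5), np.float64(-4.6))]
[(np.float64(207.5), np.float64(16.9)), (np.float64(206.5), np.float64(16.2)), (np.float64(353.5), np.float64(-15.5)), (np.float64(354.5), np.float64(-13.8)), (np.float64(352.5), np.float64(-11.8)), (np.float64(208.5), np.float64(10.3)), (np.float64(205.5), np.float64(9.1)), (np.float64(355.5), np.float64(-7.9))]
[(np.float64(229.5), np.float64(-41.5)), (np.float64(230.5), np.float64(-34.0)), (np.float64(331.5), np.float64(30.2)), (np.float64(330.5), np.float64(28.2)), (np.float64(228.5), np.float64(-26.8)), (np.float64(332.5), np.float64(16.0)), (np.float64(367.5), np.float64(-13.0)), (np.float64(329.5), np.float64(11.8))][ WARN:0@0.251] global loadsave.cpp:1063 imwrite_ Unsupported depth image for selected encoder is fallbacked to CV_8U.
```

View pics/s.png

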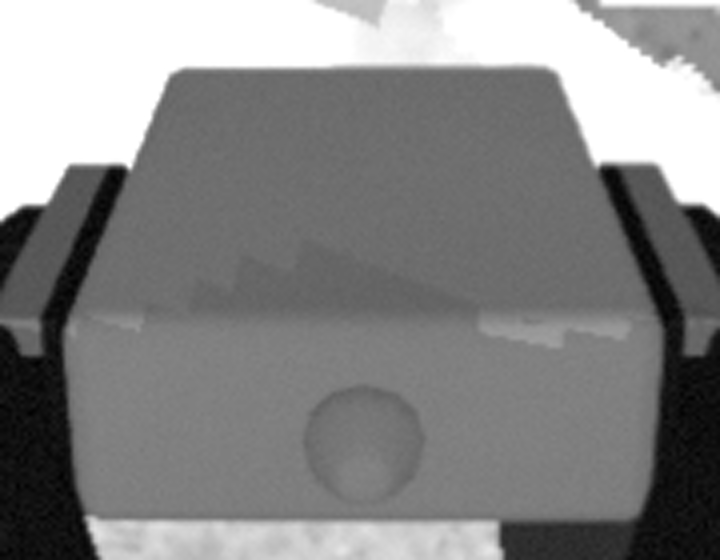

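The slab in hand matches the prediction (top edge row 284, key about 321) and the keys are within 1 px. Moving over the target.

Request:
drive_tool(
  series=[
    [0,0,0,-3.88],
    [10,1,0,0],
    [25,2.2,0,0],
    [30,2.6,0,0],
    [25,1.9,0,0],
    [9.9,0.8,15,0],
    [0,0,25,0],
    [0,0,25,0],
    [0,0,20,0],
    [0,0,12,0],
    [0,0,6,0],
    [0,0,0,0],
  ],
)

```text
clock: 9.22
tcp_pos: [538.2, 348.3, 95.8]
tool_rot: [0.0, 0.991, 0.133, -0.001]
force: [0.3, -0.0, -2.1]
gripper_width: 0.675
grip_force: 43.6
```

Request:
drive_tool(
  series=[
    [0,0,0,0],
    [0,0,0,0],
    [0,0,0,0],
    [0,0,0,0],
  ],
)

```text
clock: 9.55
tcp_pos: [538.8, 349.2, 98.2]
tool_rot: [-0.0, 0.991, 0.134, 0.001]
force: [-0.1, 0.3, -2.0]
gripper_width: 0.672
grip_force: 43.6
```

Run:
```python
from h import *
go(538.5,348.1,85,.267)
print(env.get_state()['force'])
```

```text
t9.6 at [538.8 349.2  98.2] phi 0.2678 tilt 0.0020 | shift-first [-0.6  1.  13.2] turn 0.05 | turn-first shift [-0.6  1.  13.2]
[-0.08735469  0.34041276 -1.97836505]
```

Request:
drive_tool(
  series=[
    [0,0,1,0],
    [0,0,1,0],
    [0,0,1,0],
    [0,0,1,0],
    [0,0,1,0],
    [0,0,1,0],
    [0,0,0,0],
    [0,0,0,0],
  ],
)

```text
clock: 10.22
tcp_pos: [538.2, 348.7, 90.9]
tool_rot: [0.0, 0.991, 0.134, -0.0]
force: [0.7, -0.0, -2.6]
gripper_width: 0.676
grip_force: 43.6
```

Request:
drive_tool(
  series=[
    [0,0,1,0],
    [0,0,1,0],
    [0,0,1,0],
    [0,0,1,0],
    [0,0,1,0],
    [0,0,0.5,0],
    [0,0,0,0],
    [0,0,0,0],
  ],
)

```text
clock: 10.88
tcp_pos: [538.3, 348.8, 85.8]
tool_rot: [0.0, 0.991, 0.134, 0.0]
force: [-1.2, -0.4, 2.5]
gripper_width: 0.674
grip_force: 43.9
```

Seated at 85.8 (expected 85.7). Releasing, lifting, and heading to the block.

Request:
drive_tool(
  series=[
    [0,0,0,0],
    [0,0,0,0],
    [0,0,0,0],
    [0,0,0,0],
    [0,0,-10,0],
    [0,0,-25,0],
    [0,0,-30,0],
    [0,0,-30,0],
    [0,0,-20,0],
    [0,0,0,0],
    [0,0,0,0],
    [0,0,0,0],
  ],
  gripper=1,
)

```text
clock: 11.88
tcp_pos: [538.0, 348.5, 200.3]
tool_rot: [0.0, 0.991, 0.134, -0.0]
force: [-0.3, -0.0, -0.9]
gripper_width: 1.004
grip_force: 0.0
```

Run:
```python
from fit import *
c=cam('wrist')
fit(c,'wrist','back_slab',(538.5,348.1,.267),z0=34)
go(437,-342,190,-.388)
```

```text
back_slab score 0.70 cost 0.091 [5.38451e+02 3.49209e+02 2.67000e-01] px [280. 202.]
t12.0 at [537.7 348.2 199.3] phi 0.2681 tilt 0.0022 | shift-first [-279.9  638.8   10.4] turn 37.59 | turn-first shift [167.9 676.9  10.4]
```

Request:
drive_tool(
  series=[
    [0,0,0,6.27],
    [0,0,0,6.27],
    [0,0,0,6.27],
    [0,0,0,6.27],
    [0,0,0,6.27],
    [0,0,0,6.24],
    [9.3,37.6,0.6,0],
    [9.3,37.6,0.6,0],
    [9.3,37.6,0.6,0],
    [9.3,37.6,0.6,0],
    [9.3,37.6,0.6,0],
    [9.3,37.6,0.6,0],
  ],
)

```text
clock: 12.98
tcp_pos: [503.3, 116.9, 195.9]
tool_rot: [0.0, 0.981, -0.193, -0.001]
force: [1.5, -0.7, 0.3]
gripper_width: 0.998
grip_force: 0.0
```

Request:
drive_tool(
  series=[
    [9.3,37.6,0.6,0],
    [9.3,37.6,0.6,0],
    [9.3,37.6,0.6,0],
    [9.3,37.6,0.6,0],
    [9.3,37.6,0.6,0],
    [9.3,37.6,0.6,0],
    [9.3,37.6,0.6,0],
    [9.3,37.6,0.6,0],
    [9.3,37.6,0.6,0],
    [9.3,37.6,0.6,0],
    [9.3,37.6,0.6,0],
    [9.3,37.6,0.6,0],
  ],
)

```text
clock: 13.98
tcp_pos: [436.0, -342.5, 188.7]
tool_rot: [-0.0, 0.981, -0.193, -0.001]
force: [1.1, -0.8, 0.4]
gripper_width: 1.0
grip_force: 0.0
```

Request:
drive_tool(
  series=[
    [0,0,0,0],
    [0,0,0,0],
    [0,0,0,0],
    [0,0,0,0],
    [0,0,0,0],
    [0,0,0,0],
  ],
)

```text
clock: 14.48
tcp_pos: [437.6, -339.7, 189.7]
tool_rot: [-0.0, 0.981, -0.192, -0.0]
force: [0.3, -0.0, 0.7]
gripper_width: 0.998
grip_force: 0.0
```

Run:
```python
from fit import *
c=cam('wrist'); save(c,'w4.png')
p=fit(c,'wrist','front_block',(437,-342,-.388))
if p is not None: go(p[0],p[1],18+51,p[2])
```

```text
front_block score 0.65 cost 0.029 [ 4.38610e+02 -3.43146e+02 -3.85000e-01] px [284. 201.]
t14.6 at [ 437.5 -340.2  189.8] phi -0.3866 tilt 0.0002 | shift-first [  2.1   2.3 120.8] turn -0.07 | turn-first shift [  2.1   2.3 120.8]
```

View pics/w4.png

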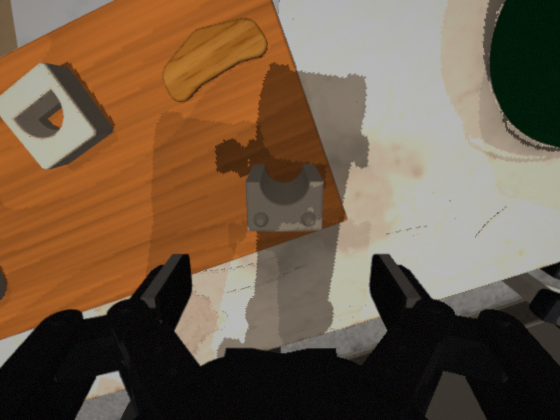

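The block at (284,201) is aligned between the jaws with its hollow toward +x. Picking it.

Request:
drive_tool(
  series=[
    [1.1,1.2,25,0],
    [1,1.1,25,0],
    [0,0,25,0],
    [0,0,20,0],
    [0,0,15,0],
    [0,0,8,0],
    [0,0,3,0],
    [0,0,0,0],
    [0,0,0,0],
    [0,0,0,0],
    [0,0,0,0],
    [0,0,0,0],
  ],
)

```text
clock: 15.58
tcp_pos: [438.6, -344.3, 69.5]
tool_rot: [0.0, 0.981, -0.193, 0.001]
force: [-0.2, -0.7, -0.0]
gripper_width: 0.999
grip_force: 0.0
```

Request:
drive_tool(
  series=[
    [0,0,0,0],
    [0,0,0,0],
    [0,0,0,0],
    [0,0,0,0],
    [0,0,0,0],
    [0,0,0,0],
  ],
  gripper=0,
  squeeze=40,
)

```text
clock: 16.08
tcp_pos: [438.5, -344.1, 69.1]
tool_rot: [0.0, 0.981, -0.193, 0.0]
force: [0.1, 0.5, 6.0]
gripper_width: 0.672
grip_force: 44.3
```

Run:
```python
from h import *
B=np.array([518.2,342.6,0]); a=.267; t=B+R.from_euler('z',a).apply([-13,0,0]); print(t)
go(t[0],t[1],200,a)
```

```text
[505.66063222 339.17009394   0.        ]
t16.1 at [ 438.5 -344.1   69.1] phi -0.3881 tilt 0.0006 | shift-first [-196.3 -657.9 -131.1] turn -37.53 | turn-first shift [ 245.1 -641.3 -131.1]
```

Request:
drive_tool(
  series=[
    [0,0,-5,0],
    [0,0,-15,0],
    [0,0,-25,0],
    [0,0,-30,-6.26],
    [0,0,-30,-6.26],
    [0,0,-26,-6.26],
    [0,0,0,-6.25],
    [0,0,0,-6.25],
    [0,0,0,-6.25],
    [3.6,-9.3,0,0],
    [7.1,-18.7,0,0],
    [10.7,-28,0,0],
  ],
)

```text
clock: 17.08
tcp_pos: [442.7, -285.3, 199.0]
tool_rot: [0.0, 0.992, 0.129, -0.001]
force: [0.6, -0.2, -3.0]
gripper_width: 0.674
grip_force: 44.1
```

Request:
drive_tool(
  series=[
    [13.5,-35.3,0,0],
    [13.5,-35.3,0,0],
    [13.5,-35.3,0,0],
    [13.5,-35.3,0,0],
    [13.5,-35.3,0,0],
    [13.5,-35.3,0,0],
    [13.5,-35.3,0,0],
    [13.5,-35.3,0,0],
    [13.5,-35.3,0,0],
    [13.5,-35.3,0,0],
    [13.5,-35.3,0,0],
    [13.5,-35.3,0,0],
  ],
)

```text
clock: 18.08
tcp_pos: [487.2, 169.0, 199.2]
tool_rot: [0.0, 0.991, 0.131, -0.001]
force: [0.9, 0.1, -3.9]
gripper_width: 0.675
grip_force: 44.1
```

Request:
drive_tool(
  series=[
    [13.5,-35.3,0,0],
    [13.5,-35.3,0,0],
    [13.5,-35.3,0,0],
    [10.7,-28,0,0],
    [7.1,-18.7,0,0],
    [3.6,-9.3,0,0],
    [0,0,0,0],
    [0,0,0,0],
    [0,0,0,0],
    [0,0,0,0],
    [0,0,0,0],
    [0,0,0,0],
  ],
)

```text
clock: 19.08
tcp_pos: [505.9, 338.3, 199.8]
tool_rot: [0.0, 0.991, 0.132, 0.0]
force: [0.3, 0.3, -3.8]
gripper_width: 0.675
grip_force: 44.1
```

Run:
```python
from h import *
go(505.7,339.2,97,.267)
s=env.get_state();print(s['gripper_width'],s['force'])
```

```text
t19.1 at [505.9 338.3 199.8] phi 0.2651 tilt 0.0006 | shift-first [  0.   -1.  102.8] turn -0.11 | turn-first shift [  0.   -1.  102.8]
0.6753940614121029 [ 0.29705156  0.31527798 -3.75647777]
```

Request:
drive_tool(
  series=[
    [0,-1,10,-0.1],
    [0,0,25,0],
    [0,0,25,0],
    [0,0,20,0],
    [0,0,13,0],
    [0,0,6,0],
    [0,0,3,0],
    [0,0,0,0],
    [0,0,0,0],
    [0,0,0,0],
    [0,0,0,0],
    [0,0,0,0],
  ],
)

```text
clock: 20.08
tcp_pos: [505.7, 340.7, 98.5]
tool_rot: [-0.0, 0.991, 0.134, 0.001]
force: [0.2, 0.3, -4.2]
gripper_width: 0.673
grip_force: 45.1
```

Request:
drive_tool(
  series=[
    [0,0,1,0],
    [0,0,1,0],
    [0,0,1,0],
    [0,0,1,0],
    [0,0,1,0],
    [0,0,1,0],
    [0,0,1,0],
    [0,0,1,0],
    [0,0,0,0],
    [0,0,0,0],
  ],
)

```text
clock: 20.92
tcp_pos: [505.2, 340.5, 89.6]
tool_rot: [0.0, 0.991, 0.134, -0.0]
force: [0.2, -0.5, -2.8]
gripper_width: 0.68
grip_force: 45.1
```

Request:
drive_tool(
  series=[
    [0,0.8,0.5,0],
    [0,0,1,0],
    [0,0,1,0],
    [0,0,1,0],
    [0,0,0.5,0],
    [0,0,0.5,0],
    [0,0,0,0],
    [0,0,0,0],
    [0,0,0,0],
  ],
)

```text
clock: 21.67
tcp_pos: [505.5, 339.7, 85.2]
tool_rot: [-0.0, 0.991, 0.134, 0.0]
force: [0.1, 0.9, -3.1]
gripper_width: 0.678
grip_force: 45.4
```

Request:
drive_tool(
  series=[
    [0,0,0.5,0],
    [0,0,0.3,0],
    [0,0,0,0],
    [0,0,0,0],
  ],
)

```text
clock: 22.0
tcp_pos: [505.6, 339.7, 85.1]
tool_rot: [0.0, 0.991, 0.134, 0.0]
force: [-2.2, -2.8, 5.5]
gripper_width: 0.671
grip_force: 46.1
```

Request:
drive_tool(
  series=[
    [0,0,0,0],
    [0,0,0,0],
    [0,0,0,0],
    [0,0,0,0],
    [0,0,-10,0],
    [0,0,-25,0],
    [0,0,-30,0],
    [0,0,-30,0],
    [0,0,-20,0],
    [0,0,0,0],
    [0,0,0,0],
    [0,0,0,0],
  ],
  gripper=1,
)

```text
clock: 23.0
tcp_pos: [505.3, 339.3, 199.1]
tool_rot: [0.0, 0.991, 0.134, -0.0]
force: [-0.1, -0.8, -0.2]
gripper_width: 0.999
grip_force: 0.0
```

Run:
```python
from fit import *
np.set_printoptions(precision=1,suppress=True)
c=cam('wrist'); save(c,'w5.png')
fit(c,'wrist','back_slab',(538.5,348.1,.267),z0=34)
fit(c,'wrist','front_block',(505.7,339.2,.267),z0=34)
B=np.array([518.2,342.6,0]); a=.267; Rz=R.from_euler('z',a).as_matrix()
K=np.array([[21,0,111],[-22,18,111],[-22,-18,111]])
print('keys pred',proj(c,K@Rz.T+B))
go(572.5,-181,150,.16)
x=c['color'][140:260,220:345]; cv2.imwrite('pics/k2.png',cv2.resize(x[:,:,::-1],None,fx=5,fy=5,interpolation=cv2.INTER_CUBIC))
```

```text
back_slab score 0.78 cost 0.063 [537.3 348.8   0.3] px [280. 162.]
front_block score 0.64 cost 0.154 [505.8 339.8   0.3] px [280. 209.]
keys pred [[281.  167.7]
 [256.  226.4]
 [305.8 226.5]]
t23.1 at [504.9 339.1 198.1] phi 0.2688 tilt 0.0024 | shift-first [-72.9 519.3  48.7] turn 6.23 | turn-first shift [-16.1 524.2  48.7]
```

View pics/k2.png

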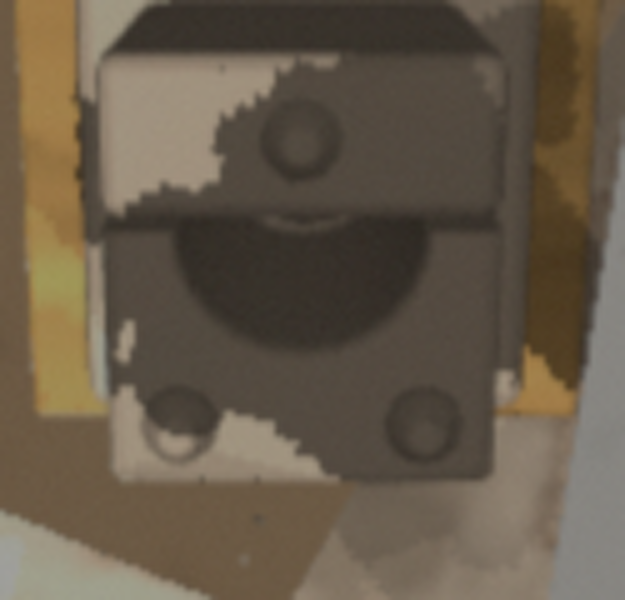

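The view shows both halves seated: slab key at (280,168), block keys at (256,225) and (305,225), as predicted. Next, the square collar.

Request:
drive_tool(
  series=[
    [0,0,0,6.2],
    [-1.1,37.4,0,0],
    [-1.1,37.4,0,0],
    [-1.1,37.4,0,0],
    [-1.1,37.4,0,0],
    [-1.1,37.4,0,0],
    [-1.1,37.4,0,0],
    [-1.1,37.4,0,0],
    [-1.1,37.4,0,0],
    [-1.1,37.4,0,0],
    [-1.1,37.4,0,0],
    [-1.1,37.4,0,0],
  ],
)

```text
clock: 24.15
tcp_pos: [558.8, -70.2, 198.5]
tool_rot: [-0.0, 0.997, 0.08, -0.001]
force: [0.9, -0.1, 0.7]
gripper_width: 1.001
grip_force: 0.0
```

Request:
drive_tool(
  series=[
    [-1.1,37.4,16,0],
    [-1.1,37.4,16,0],
    [-1.1,37.4,16,0],
    [0,0,0,0],
    [0,0,0,0],
    [0,0,0,0],
    [0,0,0,0],
    [0,0,0,0],
    [0,0,0,0],
  ],
)

```text
clock: 24.9
tcp_pos: [574.4, -178.1, 152.0]
tool_rot: [-0.0, 0.997, 0.081, 0.0]
force: [0.7, 0.7, -0.4]
gripper_width: 0.999
grip_force: 0.0
```

Run:
```python
from fit import *
c=cam('wrist'); save(c,'w6.png')
p=fit(c,'wrist','square_collar',(572.5,-181,.16))
if p is not None: go(p[0],p[1],46,p[2])
```

```text
square_collar score 0.68 cost 0.046 [ 5.73277e+02 -1.81531e+02  1.62000e-01] px [285. 205.]
t25.0 at [ 574.3 -178.7  151.8] phi 0.1620 tilt 0.0006 | shift-first [ -1.5   2.6 105.8] turn -0.03 | turn-first shift [ -1.5   2.6 105.8]
```

View pics/w6.png

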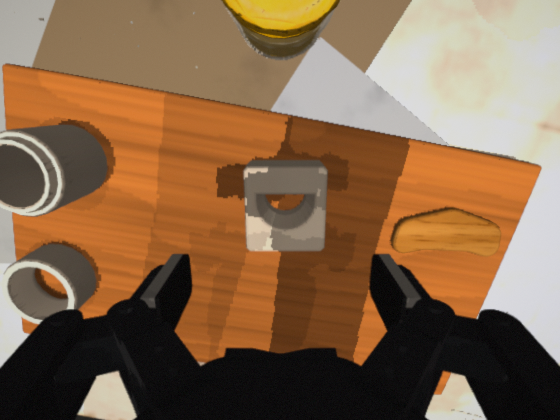

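The collar at (285,205) has its flat toward +x and is aligned. Picking it.

Request:
drive_tool(
  series=[
    [-0.7,1.3,25,0],
    [-0.7,1.3,25,0],
    [0,0,22,0],
    [0,0,17,0],
    [0,0,9,0],
    [0,0,5,0],
    [0,0,2.5,0],
    [0,0,0,0],
    [0,0,0,0],
    [0,0,0,0],
    [0,0,0,0],
  ],
)

```text
clock: 25.92
tcp_pos: [573.6, -182.6, 46.8]
tool_rot: [0.0, 0.997, 0.08, 0.001]
force: [0.5, -1.1, 1.4]
gripper_width: 1.001
grip_force: 0.0
```

Request:
drive_tool(
  series=[
    [0,0,0,0],
    [0,0,0,0],
    [0,0,0,0],
    [0,0,0,0],
    [0,0,0,0],
    [0,0,0,0],
  ],
  gripper=0,
  squeeze=40,
)

```text
clock: 26.42
tcp_pos: [573.3, -182.5, 46.5]
tool_rot: [0.0, 0.997, 0.08, 0.0]
force: [-0.3, 0.4, 6.2]
gripper_width: 0.714
grip_force: 45.1
```

Run:
```python
from h import *
go(518.2,342.6,210,.267); go(573.28,-181.53,46,.162)
print(env.get_state()['force'])
```

```text
t26.4 at [ 573.3 -182.5   46.5] phi 0.1605 tilt 0.0007 | shift-first [  29.6 -527.1 -163.7] turn -6.10 | turn-first shift [  85.5 -521.  -163.7]
t26.4 at [ 573.3 -182.5   46.5] phi 0.1605 tilt 0.0007 | shift-first [ 0.1 -1.   0.5] turn -0.09 | turn-first shift [ 0.1 -1.   0.5]
[-0.28137135  0.39895834  6.170374  ]
```

Request:
drive_tool(
  series=[
    [0,0,-5,0],
    [0,0,-15,0],
    [0,0,-25,0],
    [0,0,-30,0],
    [0,0,-30,-6.1],
    [0,0,-30,0],
    [0,0,-28.5,0],
    [1.6,-9.9,0,0],
    [3.2,-19.7,0,0],
    [4.9,-29.6,0,0],
    [6,-36.6,0,0],
    [6,-36.6,0,0],
  ],
)

```text
clock: 27.42
tcp_pos: [557.8, -48.1, 208.5]
tool_rot: [-0.0, 0.991, 0.132, -0.001]
force: [0.5, 0.6, -3.0]
gripper_width: 0.72
grip_force: 44.4
```

Request:
drive_tool(
  series=[
    [6,-36.6,0,0],
    [6,-36.6,0,0],
    [6,-36.6,0,0],
    [6,-36.6,0,0],
    [6,-36.6,0,0],
    [6,-36.6,0,0],
    [6,-36.6,0,0],
    [6,-36.6,0,0],
    [6,-36.6,0,0],
    [4.9,-29.6,0,0],
    [3.2,-19.7,0,0],
    [1.6,-9.9,0,0],
  ],
)

```text
clock: 28.42
tcp_pos: [515.6, 346.4, 208.5]
tool_rot: [-0.001, 0.991, 0.135, -0.001]
force: [-0.2, 0.1, -2.0]
gripper_width: 0.718
grip_force: 44.4
```

Request:
drive_tool(
  series=[
    [0,0,0,0],
    [0,0,0,0],
    [0,0,0,0],
    [0,0,0,0],
    [0,0,0,0],
    [0,0,0,0],
    [0,0,0,0],
    [0,0,0,0],
  ],
)

```text
clock: 29.08
tcp_pos: [518.1, 342.3, 209.5]
tool_rot: [0.0, 0.991, 0.133, 0.0]
force: [-0.1, 0.5, -2.7]
gripper_width: 0.716
grip_force: 44.4
```

Run:
```python
from h import *
go(518.2,342.6,145,.267); print(env.get_state()['force'],env.get_state()['gripper_width'])
```

```text
t29.1 at [518.1 342.3 209.5] phi 0.2664 tilt 0.0002 | shift-first [ 0.1 -0.3 64.5] turn -0.03 | turn-first shift [ 0.1 -0.3 64.5]
[-0.07270285  0.47239342 -2.67883175] 0.7159283492114634
```

Request:
drive_tool(
  series=[
    [0,0,15,0],
    [0,0,20,0],
    [0,0,17,0],
    [0,0,8,0],
    [0,0,4,0],
    [0,0,0,0],
    [0,0,0,0],
    [0,0,0,0],
    [0,0,0,0],
    [0,0,0,0],
  ],
)

```text
clock: 29.92
tcp_pos: [518.3, 342.9, 146.2]
tool_rot: [-0.0, 0.991, 0.133, 0.001]
force: [0.7, 0.4, -2.1]
gripper_width: 0.715
grip_force: 44.4
```

Request:
drive_tool(
  series=[
    [0,0,1,0],
    [0,0,1,0],
    [0,0,1,0],
    [0,0,1,0],
    [0,0,1,0],
    [0,0,1,0],
    [0,0,1,0],
    [0,0,1,0],
    [0,0,0,0],
    [0,0,0,0],
  ],
)

```text
clock: 30.75
tcp_pos: [517.9, 342.6, 137.3]
tool_rot: [0.0, 0.991, 0.133, -0.0]
force: [-0.1, -0.9, -3.0]
gripper_width: 0.717
grip_force: 44.4
```

Request:
drive_tool(
  series=[
    [0,0,1,0],
    [0,0,1,0],
    [0,0,1,0],
    [0,0,0.5,0],
    [0,0,0.5,0],
    [0,0,0,0],
    [0,0,0,0],
    [0,0,0,0],
  ],
)

```text
clock: 31.42
tcp_pos: [518.0, 342.7, 133.4]
tool_rot: [-0.0, 0.991, 0.133, 0.0]
force: [-0.6, -0.9, -2.0]
gripper_width: 0.72
grip_force: 44.4
```

Request:
drive_tool(
  series=[
    [0,0,0.5,0],
    [0,0,0.5,0],
    [0,0,0.3,0],
    [0,0,0,0],
    [0,0,0,0],
    [0,0,0,0],
  ],
)

```text
clock: 31.92
tcp_pos: [518.1, 342.7, 132.5]
tool_rot: [-0.0, 0.991, 0.133, 0.0]
force: [-1.0, -0.8, 4.0]
gripper_width: 0.717
grip_force: 44.9
```

Seated at exactly 132.5. Releasing, then on to the ring body.

Request:
drive_tool(
  series=[
    [0,0,0,0],
    [0,0,0,0],
    [0,0,0,0],
    [0,0,0,0],
    [0,0,-10,0],
    [0,0,-20,0],
    [0,0,-25,0],
    [0,0,-25,0],
    [0,0,0,0],
    [0,0,0,0],
    [0,0,0,0],
    [0,0,0,0],
  ],
  gripper=1,
)

```text
clock: 32.92
tcp_pos: [517.5, 342.1, 211.2]
tool_rot: [0.0, 0.991, 0.133, -0.001]
force: [-0.5, 0.7, -0.5]
gripper_width: 1.0
grip_force: 0.0
```

Run:
```python
from fit import *
c=cam('wrist'); save(c,'w7.png')
fit(c,'wrist','square_collar',(518.2,342.6,.267),z0=104)
go(577,-1,190,0)
```

```text
square_collar score 0.83 cost 0.026 [5.18758e+02 3.43128e+02 2.54000e-01] px [280. 212.]
t33.0 at [517.5 342.2 211. ] phi 0.2670 tilt 0.0020 | shift-first [-33.1 346.7  21.3] turn 15.30 | turn-first shift [ 59.6 343.2  21.3]
```

Request:
drive_tool(
  series=[
    [0,0,0,5.1],
    [0,0,0,5.1],
    [0,0,0,5.1],
    [6.6,38.1,0,0],
    [6.6,38.1,0,0],
    [6.6,38.1,0,0],
    [6.6,38.1,0,0],
    [6.6,38.1,0,0],
    [6.6,38.1,0,0],
    [6.6,38.1,7,0],
    [6.6,38.1,7,0],
    [6.6,38.1,7,0],
  ],
)

```text
clock: 34.02
tcp_pos: [577.1, -2.2, 190.4]
tool_rot: [0.0, 1.0, 0.0, -0.0]
force: [-0.1, 0.2, 0.5]
gripper_width: 0.997
grip_force: 0.0
```

Request:
drive_tool(
  series=[
    [0,0,0,0],
    [0,0,0,0],
    [0,0,0,0],
    [0,0,0,0],
    [0,0,0,0],
    [0,0,0,0],
  ],
)

```text
clock: 34.52
tcp_pos: [577.3, 1.3, 191.2]
tool_rot: [-0.0, 1.0, 0.001, 0.0]
force: [0.3, 0.2, -0.5]
gripper_width: 0.997
grip_force: 0.0
```

Run:
```python
from fit import *
c=cam('wrist'); save(c,'w8.png')
p=fit(c,'wrist','ring_body',(577,-1))
if p is not None: go(p[0],p[1],18+40,0)
```

```text
ring_body score 0.74 cost 0.020 [578.712  -1.438] px [284. 196.]
t34.6 at [577.3   0.7 191.3] phi 0.0015 tilt 0.0003 | shift-first [  1.4   2.2 133.3] turn 0.08 | turn-first shift [  1.4   2.2 133.3]
```

View pics/w8.png

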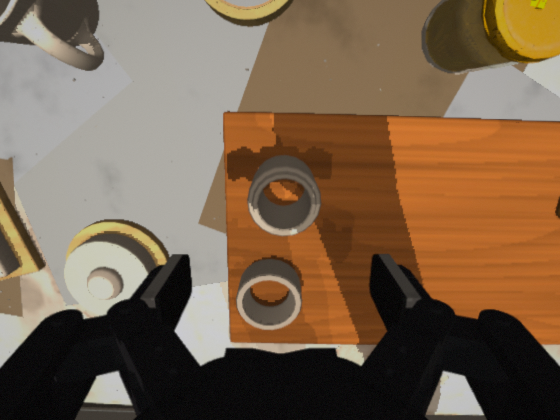

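The ring at (284,196) is centred between the jaws. Picking it.

Request:
drive_tool(
  series=[
    [0.7,1.1,25,0],
    [0.7,1.1,30,0],
    [0,0,30,0],
    [0,0,22,0],
    [0,0,15,0],
    [0,0,8,0],
    [0,0,3,0],
    [0,0,0,0],
    [0,0,0,0],
    [0,0,0,0],
    [0,0,0,0],
  ],
)

```text
clock: 35.53
tcp_pos: [579.5, -2.5, 59.2]
tool_rot: [0.0, 1.0, -0.0, 0.001]
force: [-0.3, -1.0, 0.8]
gripper_width: 0.997
grip_force: 0.0
```

Request:
drive_tool(
  series=[
    [0,0,0,0],
    [0,0,0,0],
    [0,0,0,0],
    [0,0,0,0],
    [0,0,0,0],
    [0,0,0,0],
  ],
  gripper=0,
  squeeze=40,
)

```text
clock: 36.03
tcp_pos: [579.1, -2.4, 58.9]
tool_rot: [0.0, 1.0, -0.0, 0.0]
force: [-1.7, -0.8, 6.4]
gripper_width: 0.68
grip_force: 42.8
```

Run:
```python
from h import *
go(479.0,181.3,180,0); s=env.get_state(); print(s['gripper_width'],s['force'])
```

```text
t36.0 at [579.1  -2.4  58.9] phi -0.0002 tilt 0.0009 | shift-first [-100.  -183.7 -121.2] turn -0.01 | turn-first shift [-100.  -183.7 -121.2]
0.6804061478997026 [-1.69942059 -0.7552312   6.39417693]
```

Request:
drive_tool(
  series=[
    [0,0,-5,0],
    [0,0,-15,0],
    [0,0,-25,0],
    [0,0,-30,0],
    [0,0,-30,0],
    [0,0,-16,0],
    [-4.8,-8.8,0,0],
    [-9.6,-17.6,0,0],
    [-14.4,-26.4,0,0],
    [-14.1,-26,0,0],
    [-14.1,-26,0,0],
    [-14.1,-26,0,0],
  ],
)

```text
clock: 37.03
tcp_pos: [505.1, 129.5, 177.4]
tool_rot: [0.0, 1.0, 0.0, -0.001]
force: [0.8, -0.4, -4.2]
gripper_width: 0.683
grip_force: 43.9
```

Request:
drive_tool(
  series=[
    [-14.4,-26.4,0,0],
    [-9.6,-17.6,0,0],
    [-4.8,-8.8,0,0],
    [0,0,0,0],
    [0,0,0,0],
    [0,0,0,0],
    [0,0,0,0],
    [0,0,0,0],
    [0,0,0,0],
    [0,0,0,0],
  ],
)

```text
clock: 37.87
tcp_pos: [479.1, 180.6, 179.1]
tool_rot: [0.0, 1.0, -0.001, 0.0]
force: [0.2, 0.0, -3.2]
gripper_width: 0.68
grip_force: 43.9
```

Run:
```python
from fit import *
c=cam('wrist'); save(c,'w9.png')
fit(c,'wrist','ring_body',(479,181.3),z0=180-40.9)
go(479.0,181.3,90,0); s=env.get_state(); print(s['gripper_width'],s['force'])
```

```text
ring_body score 0.96 cost 0.108 [477.906 180.784] px [280. 280.]
t38.0 at [479.  180.9 179.1] phi -0.0006 tilt 0.0001 | shift-first [-0.  -0.4 89.1] turn -0.04 | turn-first shift [-0.  -0.4 89.1]
0.6836628042546609 [ 0.09944016  0.00671302 -3.60185031]
```

Request:
drive_tool(
  series=[
    [0,0,15,0],
    [0,0,25,0],
    [0,0,25,0],
    [0,0,14,0],
    [0,0,7,0],
    [0,0,3,0],
    [0,0,0,0],
    [0,0,0,0],
    [0,0,0,0],
    [0,0,0,0],
  ],
)

```text
clock: 38.8
tcp_pos: [479.5, 181.4, 91.1]
tool_rot: [-0.0, 1.0, -0.0, 0.001]
force: [0.5, 0.0, -3.0]
gripper_width: 0.687
grip_force: 43.9
```

Request:
drive_tool(
  series=[
    [0,0,1,0],
    [0,0,1,0],
    [0,0,1,0],
    [0,0,1,0],
    [0,0,1,0],
    [0,0,1,0],
    [0,0,1,0],
    [0,0,1,0],
    [0,0,0,0],
    [0,0,0,0],
  ],
)

```text
clock: 39.63
tcp_pos: [478.8, 181.2, 82.0]
tool_rot: [0.0, 1.0, 0.0, -0.0]
force: [-0.4, -0.2, -3.3]
gripper_width: 0.683
grip_force: 43.9
```

Request:
drive_tool(
  series=[
    [0,0,1,0],
    [0,0,1,0],
    [0,0,1,0],
    [0,0,1,0],
    [0,0,0.7,0],
    [0,0,0.5,0],
    [0,0,0.5,0],
    [0,0,0,0],
    [0,0,0,0],
    [0,0,0,0],
  ],
)

```text
clock: 40.47
tcp_pos: [478.9, 181.2, 76.4]
tool_rot: [-0.0, 1.0, -0.0, 0.0]
force: [0.1, 0.9, -2.6]
gripper_width: 0.686
grip_force: 43.9
```

Request:
drive_tool(
  series=[
    [0,0,0.7,0],
    [0,0,0.5,0],
    [0,0,0.5,0],
    [0,0,0.3,0],
    [0,0,0,0],
    [0,0,0,0],
    [0,0,0,0],
  ],
)

```text
clock: 41.05
tcp_pos: [478.9, 181.1, 74.9]
tool_rot: [0.0, 1.0, -0.0, 0.0]
force: [-2.7, -2.0, 5.1]
gripper_width: 0.679
grip_force: 44.8
```

Seated at 74.9. Releasing, then on to the round collar.

Request:
drive_tool(
  series=[
    [0,0,0,0],
    [0,0,0,0],
    [0,0,0,0],
    [0,0,0,0],
    [0,0,-10,0],
    [0,0,-25,0],
    [0,0,-30,0],
    [0,0,-30,0],
    [0,0,-20,0],
    [0,0,0,0],
    [0,0,0,0],
    [0,0,0,0],
  ],
  gripper=1,
)

```text
clock: 42.05
tcp_pos: [478.5, 180.8, 189.2]
tool_rot: [0.0, 1.0, -0.0, -0.0]
force: [0.2, -0.7, -0.2]
gripper_width: 1.0
grip_force: 0.0
```

Run:
```python
from fit import *
c=cam('wrist'); save(c,'w10.png')
fit(c,'wrist','ring_body',(479,181.3),z0=34)
fit(c,'wrist','round_collar',(466,14))
go(466,14,150,0)
```

```text
ring_body score 0.82 cost 0.045 [478.651 181.564] px [280. 203.]
round_collar score 0.94 cost 0.046 [465.826  13.664] px [460. 203.]
t42.2 at [478.1 180.8 188.3] phi 0.0001 tilt 0.0023 | shift-first [-12.  166.8  38.5] turn 0.00 | turn-first shift [-12.  166.8  38.5]
```

Request:
drive_tool(
  series=[
    [-1.2,16.6,0,0],
    [-2.4,33.4,0,0],
    [-2.4,33.4,0,0],
    [-2.4,33.4,12,0],
    [-2.4,33.4,14,0],
    [-1.2,16.6,14,0],
    [0,0,0,0],
    [0,0,0,0],
    [0,0,0,0],
    [0,0,0,0],
    [0,0,0,0],
    [0,0,0,0],
  ],
)

```text
clock: 43.2
tcp_pos: [467.2, 15.5, 149.8]
tool_rot: [-0.0, 1.0, 0.001, 0.0]
force: [-0.1, -0.5, 0.4]
gripper_width: 0.999
grip_force: 0.0
```

Run:
```python
from fit import *
c=cam('wrist'); save(c,'w11.png')
p=fit(c,'wrist','round_collar',(466,14))
go(p[0],p[1],46,0)
```

```text
round_collar score 0.85 cost 0.061 [465.617  12.708] px [284. 206.]
t43.3 at [467.1  15.  149.7] phi 0.0011 tilt 0.0007 | shift-first [ -1.5   2.3 103.7] turn 0.06 | turn-first shift [ -1.5   2.3 103.7]
```

View pics/w11.png

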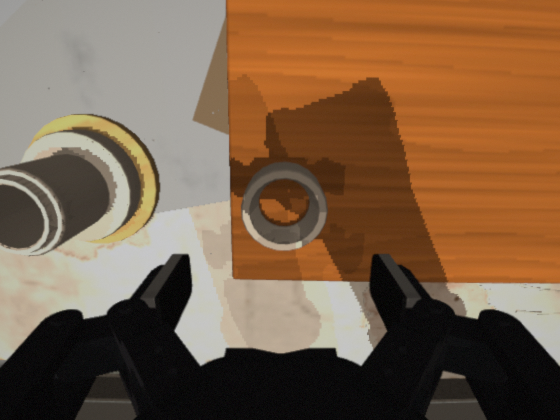

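The round collar at (284,206) is centred, and the ring is seated on its base at left. Picking it.

Request:
drive_tool(
  series=[
    [-0.7,1,25,0],
    [-0.7,1,25,0],
    [0,0,22,0],
    [0,0,15,0],
    [0,0,9,0],
    [0,0,5,0],
    [0,0,2.5,0],
    [0,0,0,0],
    [0,0,0,0],
    [0,0,0,0],
    [0,0,0,0],
  ],
)

```text
clock: 44.22
tcp_pos: [465.9, 12.3, 46.6]
tool_rot: [0.0, 1.0, -0.0, 0.001]
force: [0.4, 0.2, -0.2]
gripper_width: 0.999
grip_force: 0.0
```

Request:
drive_tool(
  series=[
    [0,0,0,0],
    [0,0,0,0],
    [0,0,0,0],
    [0,0,0,0],
    [0,0,0,0],
    [0,0,0,0],
  ],
  gripper=0,
  squeeze=40,
)

```text
clock: 44.72
tcp_pos: [465.7, 12.3, 46.6]
tool_rot: [0.0, 1.0, -0.0, 0.0]
force: [-2.1, 0.0, 9.7]
gripper_width: 0.753
grip_force: 42.4
```

Run:
```python
from h import *
go(478.9,181.3,200,0); s=env.get_state(); print(s['gripper_width'],s['force'])
```

```text
t44.7 at [465.7  12.3  46.6] phi -0.0007 tilt 0.0007 | shift-first [  13.2 -168.9 -153.4] turn -0.04 | turn-first shift [  13.3 -168.9 -153.4]
0.7525556661382119 [-2.0902674   0.02929055  9.70396632]
```

Request:
drive_tool(
  series=[
    [0,0,-5,0],
    [0,0,-15,0],
    [0,0,-25,0],
    [0,0,-30,0],
    [0,0,-30,0],
    [0,0,-30,0],
    [0,0,-18.4,0],
    [0.8,-10,0,0],
    [1.6,-20,0,0],
    [2,-25,0,0],
    [2.2,-29.5,0,0],
    [2.2,-29.5,0,0],
  ],
)

```text
clock: 45.72
tcp_pos: [473.4, 127.3, 198.3]
tool_rot: [0.0, 1.0, -0.001, -0.001]
force: [0.4, 0.3, -2.3]
gripper_width: 0.749
grip_force: 45.2
```

Request:
drive_tool(
  series=[
    [2,-25,0,0],
    [1.6,-20,0,0],
    [0.8,-10,0,0],
    [0,0,0,0],
    [0,0,0,0],
    [0,0,0,0],
    [0,0,0,0],
    [0,0,0,0],
    [0,0,0,0],
    [0,0,0,0],
  ],
)

```text
clock: 46.55
tcp_pos: [478.8, 180.7, 199.3]
tool_rot: [0.0, 1.0, -0.001, 0.0]
force: [1.4, 1.4, -1.7]
gripper_width: 0.747
grip_force: 45.2
```

Run:
```python
from h import *
go(478.9,181.3,130,0); s=env.get_state(); print(s['gripper_width'],s['force'])
```

```text
t46.5 at [478.8 180.7 199.3] phi -0.0011 tilt 0.0003 | shift-first [ 0.1 -0.6 69.3] turn -0.06 | turn-first shift [ 0.1 -0.6 69.3]
0.7467461818122438 [ 1.36428496  1.41224407 -1.65715565]
```

Request:
drive_tool(
  series=[
    [0,-0.4,15,0],
    [0,0,22,0],
    [0,0,18,0],
    [0,0,9,0],
    [0,0,4.5,0],
    [0,0,0,0],
    [0,0,0,0],
    [0,0,0,0],
    [0,0,0,0],
    [0,0,0,0],
  ],
)

```text
clock: 47.38
tcp_pos: [479.1, 181.9, 131.5]
tool_rot: [-0.0, 1.0, -0.0, 0.001]
force: [1.0, -0.3, -2.0]
gripper_width: 0.747
grip_force: 45.2
```

Request:
drive_tool(
  series=[
    [0,0,1,0],
    [0,0,1,0],
    [0,0,1,0],
    [0,0,1,0],
    [0,0,1,0],
    [0,0,1,0],
    [0,0,1,0],
    [0,0,0,0],
    [0,0,0,0],
  ],
)

```text
clock: 48.13
tcp_pos: [478.6, 181.7, 123.7]
tool_rot: [0.0, 1.0, -0.0, -0.0]
force: [0.1, -0.1, -1.9]
gripper_width: 0.751
grip_force: 45.2
```

Request:
drive_tool(
  series=[
    [0,0,1,0],
    [0,0,1,0],
    [0,0,1,0],
    [0,0,0.7,0],
    [0,0,0,0],
    [0,0,0,0],
    [0,0,0,0],
  ],
)

```text
clock: 48.72
tcp_pos: [478.7, 181.8, 120.1]
tool_rot: [-0.0, 1.0, -0.0, 0.0]
force: [0.7, -0.5, -1.9]
gripper_width: 0.75
grip_force: 45.2
```

Request:
drive_tool(
  series=[
    [0,0,0.7,0],
    [0,0,0.5,0],
    [0,0,0.4,0],
    [0,0,0.4,0],
    [0,0,0,0],
    [0,0,0,0],
    [0,0,0,0],
  ],
)

```text
clock: 49.3
tcp_pos: [478.8, 181.8, 118.6]
tool_rot: [0.0, 1.0, -0.0, 0.0]
force: [-1.9, -1.8, 6.2]
gripper_width: 0.751
grip_force: 45.9
```

Seated at 118.6 as predicted. Releasing and backing off for a final check.

Request:
drive_tool(
  series=[
    [0,0,0,0],
    [0,0,0,0],
    [0,0,0,0],
    [0,0,0,0],
    [0,0,-10,0],
    [0,0,-25,0],
    [0,0,-30,0],
    [0,0,-25,0],
    [0,20,-10,0],
    [0,35,0,0],
    [0,35,0,0],
    [0,20,0,0],
  ],
  gripper=1,
)

```text
clock: 50.3
tcp_pos: [478.5, 68.1, 219.0]
tool_rot: [0.001, 1.0, -0.001, 0.0]
force: [0.4, -0.8, -0.3]
gripper_width: 0.998
grip_force: 0.0
```

Request:
drive_tool(
  series=[
    [0,0,0,0],
    [0,0,0,0],
    [0,0,0,0],
    [0,0,0,0],
    [0,0,0,0],
    [0,0,0,0],
  ],
)

```text
clock: 50.8
tcp_pos: [478.6, 72.8, 218.1]
tool_rot: [-0.0, 1.0, 0.001, -0.0]
force: [0.0, 0.3, 0.2]
gripper_width: 1.002
grip_force: 0.0
```

Run:
```python
from fit import *
c=cam('wrist')
fit(c,'wrist','round_collar',(479,181.3),z0=90)
c=cam('side'); x=c['color'][150:390,60:380]; cv2.imwrite('pics/f.png',cv2.resize(x[:,:,::-1],None,fx=2.5,fy=2.5,interpolation=cv2.INTER_CUBIC))
```

```text
round_collar score 0.84 cost 0.056 [479.065 181.753] px [140. 204.]
```

View pics/f.png

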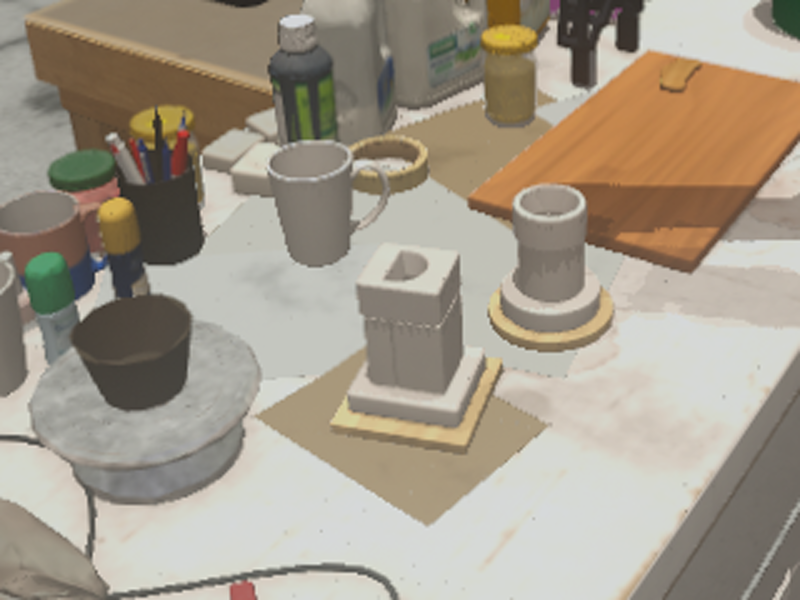

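Both moulds stand closed and upright at (410,330) and (550,260) in the crop, and the mug, jar and rib look undisturbed. Handing in.

```bash
python3 -c "
from plant import env
print(env.job_done())"
```

```text
the job is handed in; nothing more can be done
None
```

Both moulds are closed, with all five pieces seated, upright and released at about 51 s of the 128 s, and the mug, jar and rib left where they were; the job is handed in, but no verdict came back.

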